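# Line up lost property by height

## Task

Set the four lost things (bead, glue stick, torch and bottle) upright on the maple board in order of height, one centred on each felt dot: the shortest goes on the dot next to the toy aeroplane, and they get taller towards the cash box. Leave the aeroplane and the cash box where they stand.

Things in the scene. Friction and masses are not known exactly. Their poses are not given: they have to be found in the camera images.
- bead: Glossy orange-brown wooden bead, the size of a plum: round, 42 mm across at its widest (20 mm up), 40 mm high, with flat ends 27 mm across and a dark hole in the top. The shortest thing, about 45 g. Stands upright and loose on the table at the start, in one of four places in front of the robot. Origin: centre of its underside; z points up its axis; its yaw means nothing.
- glue: Glue stick: white plastic cylinder with a turquoise cap on top, 28 mm across all the way, 66 mm high. The second shortest thing, about 35 g. Stands upright and loose on the table at the start, in one of four places in front of the robot. Origin: centre of its underside; z points up its axis; its yaw means nothing.
- torch: Red plastic torch standing on its lens: head 44 mm across for the lowest 20 mm, tapering to a handle 30 mm across from 32 mm up to the flat top, 92 mm high. The second tallest thing, about 110 g. Stands upright and loose on the table at the start, in one of four places in front of the robot. Origin: centre of its underside; z points up its axis; its yaw means nothing.
- bottle: Blue plastic drinks bottle with a grey cap: body 50 mm across up to 90 mm, cap 34 mm across from 100 mm up, 120 mm high in all. The tallest thing, about 140 g. Stands upright and loose on the table at the start, in one of four places in front of the robot. Origin: centre of its underside; z points up its axis; its yaw means nothing.
- dot_yellow: Yellow felt dot, 62 mm across, under 1 mm thick, at the robot's left (+y) end of the row of four dots 95 mm apart along the middle of a fixed maple board. The board is 115 mm deep, 740 mm long and 20 mm high; its place and angle on the table change. Origin: centre of the dot, at the height of the board's top (20 mm over the table); y points along the row to the robot's left.
- dot_green: Green felt dot, 62 mm across, under 1 mm thick, second from the robot's left of four dots 95 mm apart along the middle of a fixed maple board. The board is 115 mm deep, 740 mm long and 20 mm high; its place and angle on the table change. Origin: centre of the dot, at the height of the board's top (20 mm over the table); y points along the row to the robot's left.
- dot_purple: Purple felt dot, 62 mm across, under 1 mm thick, third from the robot's left of four dots 95 mm apart along the middle of a fixed maple board. The board is 115 mm deep, 740 mm long and 20 mm high; its place and angle on the table change. Origin: centre of the dot, at the height of the board's top (20 mm over the table); y points along the row to the robot's left.
- dot_black: Black felt dot, 62 mm across, under 1 mm thick, at the robot's right (-y) end of the row of four dots 95 mm apart along the middle of a fixed maple board. The board is 115 mm deep, 740 mm long and 20 mm high; its place and angle on the table change. Origin: centre of the dot, at the height of the board's top (20 mm over the table); y points along the row to the robot's left.
- plane: Silver toy aeroplane, about 122 mm long, 130 mm wingspan, 45 mm high, standing on one end of the maple board (either end), centre about 140 mm beyond the end dot. It shows which end the row starts from and is light and loose. Origin: under its middle on the board; nose to its -x.
- cashbox: Grey plastic cash box with a steel cam lock on its front, 105 x 150 mm and 80 mm high with the folded handle, standing loose on the other end of the board, centre about 140 mm beyond the end dot. Origin: centre of its underside; lock side faces its -x, its 150 mm side lies along y.
Things that resemble listed ones, but are neither listed nor needed, are in the scene too. Of the things shaped like the torch, the red one is meant.

How it is judged:
At the end, for the whole second after the job is handed in: Counting from the dot next to the aeroplane, the bead, the glue stick, the torch and the bottle each stand on their own dot, within 14 mm of its centre, upright within 0.1 rad on the board, released and at rest; the aeroplane and the cash box are within 20 mm of where they began (((horizontal distance between plane and dot_yellow below 0.22 m and horizontal distance between bead and dot_yellow below 0.014 m and horizontal distance between glue and dot_green below 0.014 m and horizontal distance between torch and dot_purple below 0.014 m and horizontal distance between bottle and dot_black below 0.014 m) or (horizontal distance between plane and dot_black below 0.22 m and horizontal distance between bead and dot_black below 0.014 m and horizontal distance between glue and dot_purple below 0.014 m and horizontal distance between torch and dot_green below 0.014 m and horizontal distance between bottle and dot_yellow below 0.014 m)) and height (world z) of bead between 0.016 and 0.026 m and angle between each of bead, glue, torch, bottle's own z axis and vertical below 0.1 rad and linear speed of each of bead, glue, torch, bottle below 0.02 m/s and angular speed of each of bead, glue, torch, bottle below 0.2 rad/s and contact force between each of bead, glue, torch, bottle and the fingers below 0.1 N and height (world z) of glue between 0.016 and 0.026 m and height (world z) of torch between 0.016 and 0.026 m and height (world z) of bottle between 0.016 and 0.026 m and distance of each of plane, cashbox from where it was at the start of the episode below 0.02 m); the robot touches nothing.
It fails at once if the toy aeroplane is moved by more than 20 mm (distance of plane from where it was at the start of the episode above 0.02 m).
It fails at once if the cash box is moved by more than 20 mm (distance of cashbox from where it was at the start of the episode above 0.02 m).
It also fails if it takes over 112 s, if anything falls off the work surface, if the arm or the gripper's body presses on something with over 40 N, if the wrist force passes 120 N, or if a joint passes its speed limit or range.

## Robot

A 6-joint arm with a two-finger parallel gripper is mounted at the origin on the work surface. World frame = base frame: x ahead of the robot, y to its left, z up, the work surface at z = 0. Lengths are in m, angles in rad, forces in N, time in s.
With the tool pointing down it reaches from about 0.275 to 1 m from the base axis. Payload 8.4 kg.
Tool frame: the origin (TCP) lies at the very end of the fingers, on their centre line; the grasp point (between the pads) lies 19 mm behind it; z points along the fingers, y is the line along which they close (so a half turn about z gives the same grasp; the last joint's range is limited). The gripper opens to 85 mm and grips with 20 to 120 N. Pads are 22 mm wide; open, the fingers measure 114 mm over their backs; the gripper's body (76 mm by 85 mm) begins 54 mm behind the grasp point. The pads swing forward as they close: fully open they stand 13 mm farther back than shut.
Start: joints at [1.279, 0.353, 1.633, -0, 1.155, -0.002], TCP at [0.179, 0.599, 0.231] pointing down, gripper open.
Joint ranges: [-2.63, 2.63], [-0.92, 2.1], [0.06, 2.66], [-1.3, 4.44], [0, 2.69], [-3.02, 3.02]. Speed limits (rad/s): [2.22, 2.22, 2.79, 3.14, 3.14, 3.14].

## Interface

Orientations are given as a 3x3 rotation matrix whose columns are the frame's x, y, z axes.
In Python, from cell import env, optics, ticket gives the robot as it stands.
- The arm moves only by the tool apply_moves, never from a script. Its arguments are lists of equal length, an entry for each row: "angular": the turn, a rotation vector about the world's x, y, z in degrees, a list of three; "delta_pos": the shift along the world's x, y, z in mm, a list of three; "hand": the finger opening in mm, from 0 to 85.4. A call has 1 to 5 rows; each row shifts and turns the commanded pose from where the row before left it; what a row does not reach is not made up. A row lasts 1/10 s, in which the tool goes at most 50 mm and 8.59 degrees, less where a joint would pass 70% of its speed; a pose out of reach is approached as far as the arm can. A call with a gripper value outside its range is refused whole. The fingers move at their own pace and stop on an object; "squeeze" is the grip in N (left out, the last holds). Time passes only in rows, so rows that do not move let the fingers close. It gives the time, the measured TCP pose, the force, the opening and the grip force at its end, in the units of the state.
- env.get_state(): the state, without advancing time (a new reading comes with each control period).
- optics.camera(name): name is "side" or "top"; returns the picture (400x640x3 uint8, blue, green, red); there is no depth.
- optics.camera_info(name): a dict with "fx", "fy", "cx", "cy" (pixels), "rvec" (rotation vector, rad) and "tvec" (3), from world to camera coordinates, as OpenCV has them. Camera axes: x right, y down, z forward; pixel columns grow to the right and rows downward; lengths in m; the calibration is good to about 2 mm. A picture is of the moment at which its call begins. camera_info takes no time and is no camera call.
- ticket.close_job(): hands the job in; it is judged then, once.
Trained networks look in the newest picture that a camera, given by its name, has taken for a name from the list of things; names that differ only in an ending like _2 or _b are one class to them, and where a whole thing is asked for, a point or a joint stands for the part that bears it (a point fixed in the world has none). Each returns a list of dicts, best first, with "p" (0 to 1); they miss things now and then, are a little off and sometimes report something else, mostly with a low value. They report only what shows in the picture. A call takes as long as a camera call. They do not tell look-alikes from the thing itself.
- optics.recognise(thing, camera): "at" ([x, y, z] in m, in the coordinates of the camera as it stood for that picture, good to about 4 mm: the middle of the surface that is visible of it).
The state is a dict: "time": time; "q": joint angles; "qvel": joint speeds; "joint_torque": joint torques, N m; "eef_pos": TCP position; "tool_rot": TCP orientation; "ft_force": force on the tool from outside, world axes, zero at the start; "moment": the same for the moment, N m; "gripper_width": opening from 0.0 (shut) to 1.0 (fully open); "grip_force": force on a finger pad.
Only numpy, scipy, OpenCV 4.12 (cv2) and the standard library are available. Lean on these libraries where they do the work, as an engineer would, in place of code of your own. Each camera call takes 0.05 s, during which the arm holds its last target. There are 200 camera calls.

## Working session

There is one attempt and no reset: what is moved stays moved. The work goes in short steps, Python scripts to look and compute and a tool call to move; the robot and the scene stay as the last step left them, time stands still between calls to the robot, and variables do not carry over. Pictures are saved under pics/ and viewed, at most 14 in all, crops included, and the job is handed in when it is done.

Besides the shell and the picture viewer there is one more tool, called after "Call:" as name(argument=value, ...) on one line, values as JSON. apply_moves: Moves the arm, as the interface text tells. Its arguments: {"type":"object","properties":{"angular":{"type":"array","items":{"type":"array","items":{"type":"number"}}},"delta_pos":{"type":"array","items":{"type":"array","items":{"type":"number"}}},"hand":{"type":"array","items":{"type":"number"}},"squeeze":{"type":"number"}},"required":["angular","delta_pos","hand"]}

```bash
mkdir -p pics; cat > h.py <<'E'
import numpy as np, cv2
from cell import env, optics, ticket
def cam(n):
    i=optics.camera_info(n);R=cv2.Rodrigues(np.array(i["rvec"],float))[0];t=np.array(i["tvec"],float).ravel();return i,R,t
def toworld(n,p):
    i,R,t=cam(n);return R.T@(np.array(p)-t)
def px(n,P):
    i,R,t=cam(n);c=R@np.array(P)+t;return [round(i["fx"]*c[0]/c[2]+i["cx"]),round(i["fy"]*c[1]/c[2]+i["cy"])]
def ray(n,u,v,z):
    i,R,t=cam(n);d=R.T@np.array([(u-i["cx"])/i["fx"],(v-i["cy"])/i["fy"],1]);o=-R.T@t;return o+d*(z-o[2])/d[2]
E
python3 - <<'E'
from h import *
for n in("top","side"):
    cv2.imwrite(f"pics/{n}0.png",optics.camera(n))
    for th in ["bead","glue","torch","bottle","dot_yellow","dot_green","dot_purple","dot_black","plane","cashbox"]:
        for d in optics.recognise(th,n):
            if d["p"]>.3:
                w=toworld(n,d["at"]);print(n,th,round(d["p"],2),w.round(3),px(n,w))
s=env.get_state();print(s["time"],s["tool_rot"],s["eef_pos"])
E
```

```text
top bead 0.57 [0.424 0.181 0.038] [242, 242]
top glue 0.5 [ 0.441 -0.17   0.066] [414, 235]
top torch 0.77 [ 0.448 -0.059  0.078] [360, 230]
top torch 0.62 [ 0.353 -0.122  0.075] [391, 279]
top bottle 0.64 [0.442 0.055 0.102] [302, 231]
top dot_yellow 0.71 [0.589 0.103 0.018] [282, 167]
top dot_green 0.86 [0.598 0.011 0.022] [325, 163]
top dot_purple 0.66 [ 0.6   -0.087  0.021] [370, 163]
top dot_black 0.59 [ 0.609 -0.178  0.022] [412, 160]
top plane 0.76 [ 0.618 -0.316  0.036] [477, 155]
top cashbox 0.71 [0.571 0.236 0.089] [213, 166]
side bead 0.52 [0.419 0.168 0.031] [266, 179]
side glue 0.58 [ 0.433 -0.187  0.05 ] [311, 276]
side torch 0.79 [ 0.445 -0.073  0.048] [301, 236]
side torch 0.57 [ 0.349 -0.142  0.048] [266, 270]
side bottle 0.86 [0.439 0.042 0.075] [285, 195]
side dot_yellow 0.68 [0.59  0.102 0.021] [335, 184]
side dot_green 0.6 [0.595 0.005 0.019] [350, 208]
side dot_purple 0.59 [ 0.599 -0.087  0.02 ] [366, 233]
side dot_black 0.57 [ 0.603 -0.18   0.021] [384, 262]
side plane 0.74 [ 0.614 -0.321  0.032] [420, 310]
side cashbox 0.76 [0.571 0.199 0.087] [317, 144]
1.1 [[-9.58297772e-01  2.85771552e-01  4.23759815e-06]
 [ 2.85771551e-01  9.58297771e-01 -4.42950641e-05]
 [-1.67191501e-05 -4.12368763e-05 -9.99999999e-01]] [0.17860188 0.59893312 0.23125514]
```

View pics/top0.png

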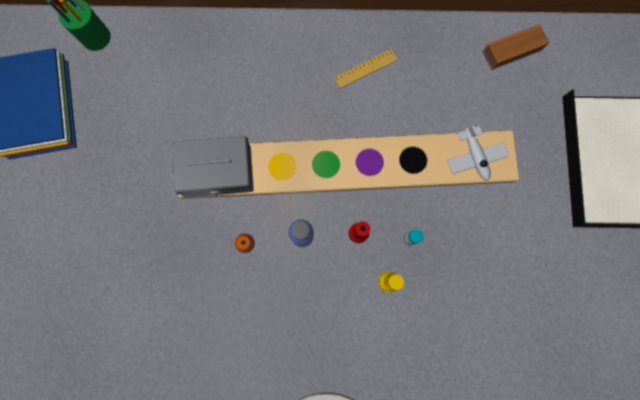

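View pics/side0.png

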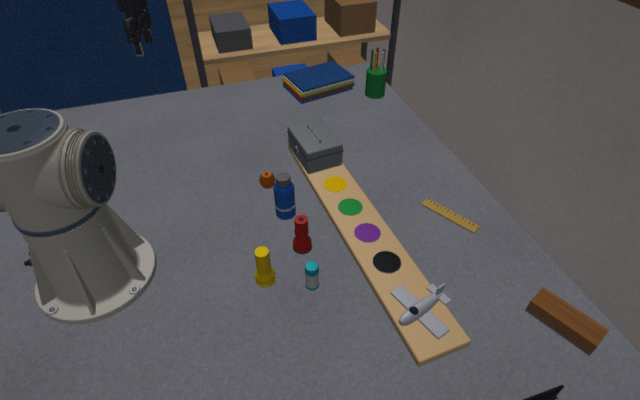

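The top picture shows the plane beside the black dot (413,160) and the cash box beside the yellow one. So the bead goes on black, the glue on purple, the torch on green and the bottle on yellow.

There are two torch candidates in the top view: red at (360,230) and yellow at (391,279). The red one fits the task. I'll confirm it in a crop and refine the positions.

```bash
python3 - <<'E'
from h import *
im=optics.camera("top");cv2.imwrite("pics/crop1.png",cv2.resize(im[130:300,180:500],None,fx=2.5,fy=2.5,interpolation=cv2.INTER_CUBIC))
hsv=cv2.cvtColor(im,cv2.COLOR_BGR2HSV)
def seg(nm,lo,hi,box,z):
    x0,y0,x1,y1=box;m=cv2.inRange(hsv[y0:y1,x0:x1],lo,hi)
    M=cv2.moments(m,True);
    if M["m00"]:
        u=M["m10"]/M["m00"]+x0;v=M["m01"]/M["m00"]+y0;print(nm,M["m00"],round(u,1),round(v,1),ray("top",u,v,z).round(4))
seg("yel",(20,200,150),(35,255,255),(262,148,302,186),.02)
seg("grn",(45,120,40),(75,255,255),(305,145,347,182),.02)
seg("pur",(130,120,40),(160,255,255),(350,145,390,180),.02)
seg("blk",(0,0,0),(180,255,45),(393,142,433,178),.02)
seg("gluecap",(80,120,100),(100,255,255),(400,225,430,250),.062)
seg("bottlecap",(0,0,60),(180,110,255),(292,222,308,240),.12)
seg("bead",(3,120,60),(18,255,255),(230,230,258,256),.02)
E
```

```text
yel 515.0 281.3 166.0 [0.5911 0.1052 0.02  ]
grn 557.0 325.9 164.0 [0.5971 0.0084 0.02  ]
pur 540.0 369.2 161.8 [ 0.6035 -0.0858  0.02  ]
blk 506.0 412.7 159.8 [ 0.6095 -0.1805  0.02  ]
gluecap 162.0 415.9 235.9 [ 0.4394 -0.1742  0.062 ]
bottlecap 278.0 299.7 230.2 [0.4409 0.058  0.12  ]
bead 266.0 243.8 242.7 [0.4234 0.1794 0.02  ]
```

View pics/crop1.png

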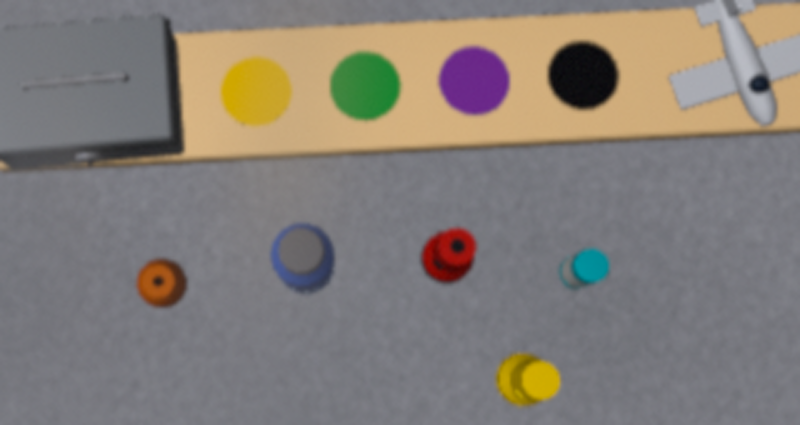

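Call:
apply_moves(angular=[[0,0,-7],[0,0,-7],[0,0,-7],[0,0,-7],[0,0,-7]], delta_pos=[[24,-42,0],[24,-42,0],[24,-42,0],[24,-42,0],[24,-42,0]], hand=[70,70,70,70,70], squeeze=30)

```text
time: 1.65
eef_pos: [0.2992, 0.3873, 0.2314]
tool_rot: [[-0.618, 0.787, 0.0], [0.787, 0.618, 0.0], [0.0, 0.001, -1.0]]
ft_force: [0.7, 0.1, 0.1]
gripper_width: 0.815
grip_force: 0.0
```

The crop shows the red torch at crop (450,253) with its round red top, and the yellow look-alike at (530,380). Red is the one meant, so I'll start with the bead.

Call:
apply_moves(angular=[[0,0,-7],[0,0,-7],[0,0,-7],[0,0,-7],[0,0,-7]], delta_pos=[[25,-41.5,0],[25,-41.5,0],[25,-41.5,0],[24.5,-41.5,0],[24.5,-41.5,0]], hand=[70,70,70,70,70])

```text
time: 2.15
eef_pos: [0.4234, 0.1797, 0.2317]
tool_rot: [[-0.054, 0.999, 0.001], [0.999, 0.054, 0.0], [0.0, 0.001, -1.0]]
ft_force: [1.3, 0.5, -0.8]
gripper_width: 0.824
grip_force: 0.0
```

Call:
apply_moves(angular=[[0,0,0],[0,0,0],[0,0,0],[0,0,0],[0,0,0]], delta_pos=[[0,0,-40],[0,0,-40],[0,0,-40],[0,0,-20],[0,0,0]], hand=[70,70,70,70,70])

```text
time: 2.65
eef_pos: [0.4207, 0.1805, 0.0889]
tool_rot: [[-0.059, 0.998, -0.005], [0.998, 0.059, -0.002], [-0.002, -0.005, -1.0]]
ft_force: [0.0, 0.2, -0.1]
gripper_width: 0.822
grip_force: 0.0
```

```bash
python3 - <<'E'
from h import *
print("torch",ray("top",362.8,228.8,.092),"bead hole",ray("top",180+158/2.5,130+281/2.5,.04))
im=optics.camera("side");p=px("side",[.423,.179,.05]);u,v=p
cv2.imwrite("pics/s1.png",cv2.resize(im[max(0,v-60):v+60,u-80:u+80],None,fx=4,fy=4))
print(env.get_state()["eef_pos"])
E
```

```text
torch [ 0.44864363 -0.06399931  0.092     ] bead hole [0.42250918 0.17731232 0.04      ]
[0.42185579 0.18110146 0.09057579]
```

View pics/s1.png

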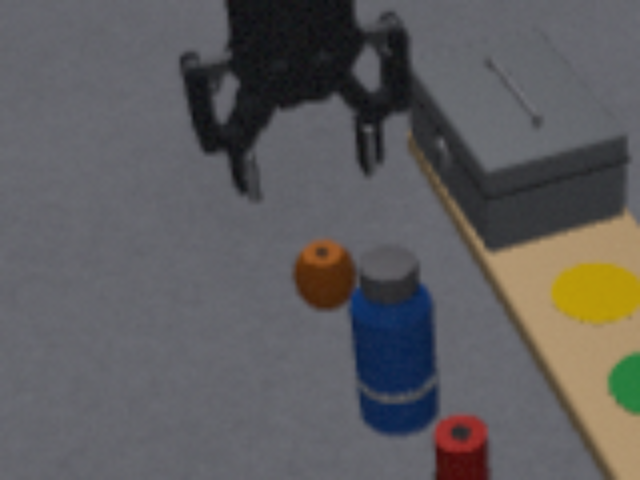

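The side crop shows the open fingers either side of the bead at crop (325,275), clear of the bottle. Descending.

Call:
apply_moves(angular=[[0,0,0],[0,0,0],[0,0,0],[0,0,0],[0,0,0]], delta_pos=[[1,-2,-40],[0,0,-30],[0,0,-17],[0,0,0],[0,0,0]], hand=[70,70,70,70,70])

```text
time: 3.2
eef_pos: [0.4247, 0.1799, 0.0056]
tool_rot: [[-0.059, 0.998, 0.002], [0.998, 0.059, 0.001], [0.001, 0.002, -1.0]]
ft_force: [-0.4, 0.3, 0.1]
gripper_width: 0.821
grip_force: 0.0
```

Call:
apply_moves(angular=[[0,0,0],[0,0,0],[0,0,0],[0,0,0],[0,0,0]], delta_pos=[[0,0,0],[0,0,0],[0,0,0],[0,0,0],[0,0,0]], hand=[30,30,30,30,30])

```text
time: 3.7
eef_pos: [0.4246, 0.1799, 0.0058]
tool_rot: [[-0.059, 0.998, 0.002], [0.998, 0.059, 0.001], [0.001, 0.002, -1.0]]
ft_force: [-1.1, -0.3, 12.8]
gripper_width: 0.473
grip_force: 28.7
```

Call:
apply_moves(angular=[[0,0,0],[0,0,0],[0,0,0],[0,0,0],[0,0,0]], delta_pos=[[0,0,20],[0,0,30],[0,0,40],[0,0,40],[0,0,40]], hand=[30,30,30,30,30])

```text
time: 4.2
eef_pos: [0.4234, 0.1794, 0.1767]
tool_rot: [[-0.059, 0.998, 0.001], [0.998, 0.059, 0.0], [0.0, 0.001, -1.0]]
ft_force: [0.5, -0.5, -0.5]
gripper_width: 0.473
grip_force: 30.9
```

Call:
apply_moves(angular=[[0,0,0],[0,0,0],[0,0,0],[0,0,0],[0,0,0]], delta_pos=[[15,-30,0],[20,-40,0],[20,-40,0],[20,-40,0],[20,-40,0]], hand=[30,30,30,30,30])

```text
time: 4.7
eef_pos: [0.5193, -0.0123, 0.1753]
tool_rot: [[-0.059, 0.998, 0.002], [0.998, 0.059, 0.0], [-0.0, 0.002, -1.0]]
ft_force: [1.0, 0.8, 0.1]
gripper_width: 0.474
grip_force: 30.9
```

Call:
apply_moves(angular=[[0,0,0],[0,0,0],[0,0,0],[0,0,0],[0,0,0]], delta_pos=[[20,-40,0],[20,-40,0],[20,-40,0],[20,-35,0],[10,-15,0]], hand=[30,30,30,30,30])

```text
time: 5.2
eef_pos: [0.61, -0.1839, 0.1752]
tool_rot: [[-0.057, 0.998, 0.002], [0.998, 0.057, -0.001], [-0.001, 0.002, -1.0]]
ft_force: [-0.1, 1.0, -0.7]
gripper_width: 0.474
grip_force: 30.9
```

Call:
apply_moves(angular=[[0,0,0]], delta_pos=[[0,0,0]], hand=[30])

```text
time: 5.3
eef_pos: [0.6097, -0.1829, 0.1749]
tool_rot: [[-0.057, 0.998, 0.002], [0.998, 0.057, -0.001], [-0.001, 0.002, -1.0]]
ft_force: [-0.2, -0.6, -0.2]
gripper_width: 0.471
grip_force: 30.9
```

Call:
apply_moves(angular=[[0,0,0],[0,0,0],[0,0,0],[0,0,0],[0,0,0]], delta_pos=[[0,2,-40],[0,0,-40],[0,0,-40],[0,0,-18],[0,0,-6]], hand=[30,30,30,30,30])

```text
time: 5.8
eef_pos: [0.6064, -0.177, 0.0284]
tool_rot: [[-0.06, 0.998, -0.004], [0.998, 0.06, 0.001], [0.002, -0.004, -1.0]]
ft_force: [0.2, 0.5, -0.1]
gripper_width: 0.471
grip_force: 30.9
```

Call:
apply_moves(angular=[[0,0,0],[0,0,0],[0,0,0]], delta_pos=[[0,0,0],[0,0,-2],[0,0,0]], hand=[30,30,30])

```text
time: 6.1
eef_pos: [0.6095, -0.1786, 0.0298]
tool_rot: [[-0.059, 0.998, 0.002], [0.998, 0.059, -0.001], [-0.001, 0.002, -1.0]]
ft_force: [1.0, -0.7, -0.0]
gripper_width: 0.472
grip_force: 30.9
```

Call:
apply_moves(angular=[[0,0,0],[0,0,0],[0,0,0]], delta_pos=[[0,-1,-2],[0,0,-1],[0,0,0]], hand=[30,30,30])

```text
time: 6.4
eef_pos: [0.609, -0.1798, 0.026]
tool_rot: [[-0.059, 0.998, 0.001], [0.998, 0.059, -0.0], [-0.0, 0.001, -1.0]]
ft_force: [-0.8, 0.5, 5.7]
gripper_width: 0.474
grip_force: 31.3
```

Contact at 5.7 N. Release and rise.

Call:
apply_moves(angular=[[0,0,0],[0,0,0],[0,0,0],[0,0,0]], delta_pos=[[0,0,0],[0,0,0],[0,0,0],[0,0,0]], hand=[65,65,65,65])

```text
time: 6.8
eef_pos: [0.6085, -0.1795, 0.0252]
tool_rot: [[-0.059, 0.998, -0.0], [0.998, 0.059, 0.0], [0.0, -0.0, -1.0]]
ft_force: [0.3, 0.6, 0.3]
gripper_width: 0.759
grip_force: 0.0
```

Call:
apply_moves(angular=[[0,0,0],[0,0,0],[0,0,0],[0,0,0],[0,0,0]], delta_pos=[[0,0,20],[0,0,40],[0,0,40],[0,0,40],[0,0,0]], hand=[65,65,65,65,65])

```text
time: 7.3
eef_pos: [0.6119, -0.1806, 0.1713]
tool_rot: [[-0.059, 0.998, 0.009], [0.998, 0.059, -0.003], [-0.003, 0.009, -1.0]]
ft_force: [0.8, -0.1, 0.6]
gripper_width: 0.762
grip_force: 0.0
```

Call:
apply_moves(angular=[[0,0,0],[0,0,0],[0,0,0],[0,0,0],[0,0,0]], delta_pos=[[-40,2,0],[-40,2,0],[-40,2,0],[-30,0,0],[-20,0,0]], hand=[65,65,65,65,65])

```text
time: 7.8
eef_pos: [0.4359, -0.1731, 0.1646]
tool_rot: [[-0.059, 0.998, -0.002], [0.998, 0.059, 0.001], [0.001, -0.002, -1.0]]
ft_force: [0.8, 0.1, 0.2]
gripper_width: 0.762
grip_force: 0.0
```

```bash
python3 - <<'E'
from h import *
print(env.get_state()["eef_pos"])
for n in("top","side"):
    im=optics.camera(n)
    for th in("bead","glue","torch","bottle"):
        for d in optics.recognise(th,n):
            if d["p"]>.3:w=toworld(n,d["at"]);print(n,th,round(d["p"],2),w.round(3),px(n,w))
    if n=="side":cv2.imwrite("pics/s2.png",cv2.resize(im[130:350,220:480],None,fx=2.5,fy=2.5))
E
```

```text
[ 0.43587659 -0.17305166  0.16461132]
top bead 0.61 [ 0.604 -0.174  0.058] [414, 158]
top bead 0.56 [0.57  0.237 0.088] [213, 167]
top glue 0.71 [ 0.44  -0.173  0.067] [416, 236]
top torch 0.79 [ 0.447 -0.057  0.082] [359, 230]
top torch 0.6 [ 0.353 -0.121  0.074] [391, 279]
top bottle 0.64 [0.443 0.054 0.097] [302, 231]
top bottle 0.33 [ 0.665 -0.294  0.039] [467, 133]
side bead 0.71 [ 0.601 -0.19   0.053] [387, 255]
side glue 0.91 [ 0.436 -0.189  0.05 ] [312, 276]
side torch 0.93 [ 0.346 -0.141  0.048] [264, 270]
side torch 0.69 [ 0.447 -0.076  0.043] [302, 238]
side bottle 0.73 [0.433 0.046 0.106] [281, 185]
```

View pics/s2.png

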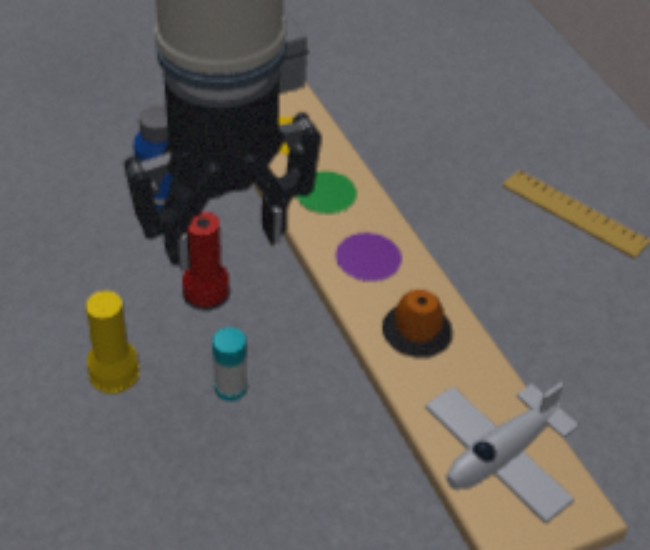

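The bead stands upright near the centre of the black dot, at crop (420,320). The glue is next.

Call:
apply_moves(angular=[[0,0,0],[0,0,0],[0,0,0],[0,0,0],[0,0,0]], delta_pos=[[2,-1,-40],[0,0,-40],[0,0,-40],[0,0,-15],[0,0,-5]], hand=[65,65,65,65,65])

```text
time: 8.8
eef_pos: [0.4396, -0.174, 0.0232]
tool_rot: [[-0.059, 0.998, -0.003], [0.998, 0.059, 0.001], [0.002, -0.003, -1.0]]
ft_force: [0.2, 0.2, 0.7]
gripper_width: 0.76
grip_force: 0.0
```

Call:
apply_moves(angular=[[0,0,0],[0,0,0],[0,0,0],[0,0,0],[0,0,0]], delta_pos=[[0,0,0],[0,0,0],[0,0,0],[0,0,0],[0,0,0]], hand=[15,15,15,15,15])

```text
time: 9.3
eef_pos: [0.4414, -0.1749, 0.0262]
tool_rot: [[-0.059, 0.998, 0.002], [0.998, 0.059, -0.001], [-0.001, 0.002, -1.0]]
ft_force: [-0.4, 0.1, 7.7]
gripper_width: 0.322
grip_force: 31.4
```

Call:
apply_moves(angular=[[0,0,0],[0,0,0],[0,0,0],[0,0,0],[0,0,0]], delta_pos=[[0,0,20],[0,0,40],[0,0,40],[0,0,10],[20,10,0]], hand=[15,15,15,15,15])

```text
time: 9.8
eef_pos: [0.4603, -0.1653, 0.1374]
tool_rot: [[-0.058, 0.998, 0.003], [0.998, 0.058, -0.001], [-0.002, 0.002, -1.0]]
ft_force: [0.7, -0.2, -0.7]
gripper_width: 0.322
grip_force: 30.8
```

Call:
apply_moves(angular=[[0,0,0],[0,0,0],[0,0,0],[0,0,0],[0,0,0]], delta_pos=[[35,20,0],[35,20,0],[35,20,0],[25,15,0],[12,4,0]], hand=[15,15,15,15,15])

```text
time: 10.3
eef_pos: [0.6044, -0.084, 0.1349]
tool_rot: [[-0.061, 0.998, 0.001], [0.998, 0.061, 0.0], [0.0, 0.001, -1.0]]
ft_force: [-0.2, -1.0, -0.9]
gripper_width: 0.317
grip_force: 30.8
```

Call:
apply_moves(angular=[[0,0,0]], delta_pos=[[0,0,0]], hand=[15])

```text
time: 10.4
eef_pos: [0.6033, -0.0851, 0.1348]
tool_rot: [[-0.061, 0.998, -0.0], [0.998, 0.061, -0.0], [-0.0, -0.0, -1.0]]
ft_force: [-0.5, -0.2, -1.3]
gripper_width: 0.323
grip_force: 30.8
```

Call:
apply_moves(angular=[[0,0,0],[0,0,0],[0,0,0],[0,0,0],[0,0,0]], delta_pos=[[0,-1,-40],[0,0,-30],[0,0,-13],[0,0,-2],[0,0,0]], hand=[15,15,15,15,15])

```text
time: 10.9
eef_pos: [0.6025, -0.087, 0.0509]
tool_rot: [[-0.059, 0.998, 0.0], [0.998, 0.059, -0.0], [-0.0, 0.0, -1.0]]
ft_force: [0.4, 0.2, 0.2]
gripper_width: 0.322
grip_force: 30.8
```

Call:
apply_moves(angular=[[0,0,0],[0,0,0],[0,0,0]], delta_pos=[[0,0,-1],[0,0,-1],[0,0,0]], hand=[15,15,15])

```text
time: 11.2
eef_pos: [0.6031, -0.0866, 0.0491]
tool_rot: [[-0.059, 0.998, 0.001], [0.998, 0.059, -0.0], [-0.0, 0.001, -1.0]]
ft_force: [-0.2, -0.2, 0.1]
gripper_width: 0.319
grip_force: 30.8
```

Call:
apply_moves(angular=[[0,0,0],[0,0,0],[0,0,0],[0,0,0]], delta_pos=[[0,0,-1],[0,0,-1],[0,0,-1],[0,0,0]], hand=[15,15,15,15])

```text
time: 11.6
eef_pos: [0.6028, -0.0865, 0.0463]
tool_rot: [[-0.059, 0.998, 0.0], [0.998, 0.059, -0.0], [-0.0, 0.0, -1.0]]
ft_force: [-3.5, 1.1, 11.1]
gripper_width: 0.319
grip_force: 31.7
```

Call:
apply_moves(angular=[[0,0,0],[0,0,0],[0,0,0],[0,0,0]], delta_pos=[[0,0,0],[0,0,0],[0,0,0],[0,0,0]], hand=[60,60,60,60])

```text
time: 12.0
eef_pos: [0.6025, -0.0865, 0.0451]
tool_rot: [[-0.059, 0.998, -0.0], [0.998, 0.059, 0.0], [0.0, -0.0, -1.0]]
ft_force: [-0.6, -0.6, 0.2]
gripper_width: 0.702
grip_force: 0.0
```

Call:
apply_moves(angular=[[0,0,0],[0,0,0],[0,0,0],[0,0,0],[0,0,0]], delta_pos=[[0,0,20],[0,0,40],[0,0,40],[0,0,15],[-20,3,0]], hand=[65,65,65,65,65])

```text
time: 12.5
eef_pos: [0.5861, -0.0841, 0.1633]
tool_rot: [[-0.059, 0.998, 0.007], [0.998, 0.059, -0.001], [-0.001, 0.007, -1.0]]
ft_force: [0.4, 1.0, -0.2]
gripper_width: 0.763
grip_force: 0.0
```

Call:
apply_moves(angular=[[0,0,0],[0,0,0],[0,0,0],[0,0,0],[0,0,0]], delta_pos=[[-40,6,0],[-40,6,0],[-35,5,0],[-20,3,0],[0,0,0]], hand=[65,65,65,65,65])

```text
time: 13.0
eef_pos: [0.4445, -0.0631, 0.1596]
tool_rot: [[-0.059, 0.998, -0.003], [0.998, 0.059, 0.0], [0.001, -0.003, -1.0]]
ft_force: [0.7, -0.8, 0.9]
gripper_width: 0.761
grip_force: 0.0
```

```bash
python3 - <<'E'
from h import *
print(env.get_state()["eef_pos"])
im=optics.camera("side");cv2.imwrite("pics/s3.png",cv2.resize(im[130:350,220:480],None,fx=2.5,fy=2.5))
E
```

```text
[ 0.44445728 -0.06309028  0.15964986]
```

View pics/s3.png

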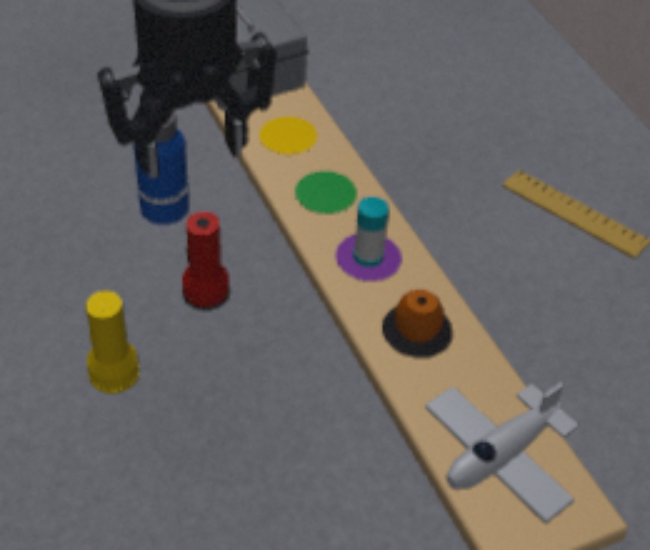

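The glue stands upright on the purple dot, at crop (370,230). Next is the torch, at crop (205,260).

Call:
apply_moves(angular=[[0,0,0],[0,0,0],[0,0,0],[0,0,0],[0,0,0]], delta_pos=[[1,0,-30],[0,0,-40],[0,0,-30],[0,0,-15],[0,0,0]], hand=[65,65,65,65,65])

```text
time: 13.55
eef_pos: [0.4484, -0.0635, 0.0431]
tool_rot: [[-0.059, 0.998, -0.003], [0.998, 0.059, 0.0], [0.001, -0.003, -1.0]]
ft_force: [0.2, 0.1, -0.9]
gripper_width: 0.76
grip_force: 0.0
```

Call:
apply_moves(angular=[[0,0,0],[0,0,0],[0,0,0],[0,0,0],[0,0,0]], delta_pos=[[0,0,0],[0,0,0],[0,0,0],[0,0,0],[0,0,0]], hand=[15,15,15,15,15])

```text
time: 14.05
eef_pos: [0.4498, -0.0637, 0.0463]
tool_rot: [[-0.059, 0.998, 0.003], [0.998, 0.059, -0.0], [-0.001, 0.003, -1.0]]
ft_force: [1.9, -0.4, 6.8]
gripper_width: 0.333
grip_force: 30.1
```

Call:
apply_moves(angular=[[0,0,0],[0,0,0],[0,0,0],[0,0,0],[0,0,0]], delta_pos=[[0,0,20],[0,0,40],[0,0,40],[0,0,15],[0,0,0]], hand=[15,15,15,15,15])

```text
time: 14.55
eef_pos: [0.45, -0.0638, 0.1627]
tool_rot: [[-0.059, 0.998, 0.005], [0.998, 0.059, -0.001], [-0.001, 0.005, -1.0]]
ft_force: [0.7, -0.8, -1.7]
gripper_width: 0.335
grip_force: 30.1
```

Call:
apply_moves(angular=[[0,0,0],[0,0,0],[0,0,0],[0,0,0],[0,0,0]], delta_pos=[[25,12,0],[40,20,0],[40,20,0],[30,15,0],[12,6,0]], hand=[15,15,15,15,15])

```text
time: 15.05
eef_pos: [0.5973, 0.0108, 0.1585]
tool_rot: [[-0.06, 0.998, -0.001], [0.998, 0.06, 0.0], [0.0, -0.001, -1.0]]
ft_force: [-0.0, -0.0, -1.3]
gripper_width: 0.336
grip_force: 30.2
```

Call:
apply_moves(angular=[[0,0,0],[0,0,0],[0,0,0],[0,0,0],[0,0,0]], delta_pos=[[0,0,0],[0,0,-30],[0,0,-30],[0,0,-25],[0,0,0]], hand=[15,15,15,15,15])

```text
time: 15.55
eef_pos: [0.5909, 0.0086, 0.0715]
tool_rot: [[-0.059, 0.998, -0.008], [0.998, 0.059, -0.0], [0.0, -0.008, -1.0]]
ft_force: [-1.2, -0.4, -1.6]
gripper_width: 0.335
grip_force: 30.2
```

Call:
apply_moves(angular=[[0,0,0],[0,0,0],[0,0,0]], delta_pos=[[0,0,-3],[0,0,-2],[0,0,0]], hand=[15,15,15])

```text
time: 15.85
eef_pos: [0.596, 0.0093, 0.0713]
tool_rot: [[-0.059, 0.998, 0.001], [0.998, 0.059, 0.0], [-0.0, 0.001, -1.0]]
ft_force: [-0.1, -0.1, -2.1]
gripper_width: 0.336
grip_force: 30.2
```

Call:
apply_moves(angular=[[0,0,0],[0,0,0],[0,0,0],[0,0,0]], delta_pos=[[1,0,-2],[0,0,-1],[0,0,-1],[0,0,0]], hand=[15,15,15,15])

```text
time: 16.25
eef_pos: [0.5967, 0.0095, 0.0663]
tool_rot: [[-0.059, 0.998, 0.0], [0.998, 0.059, -0.0], [-0.0, 0.0, -1.0]]
ft_force: [0.5, 0.3, -0.9]
gripper_width: 0.339
grip_force: 30.5
```

Call:
apply_moves(angular=[[0,0,0],[0,0,0],[0,0,0],[0,0,0],[0,0,0]], delta_pos=[[0,0,-1],[0,0,0],[0,0,0],[0,0,0],[0,0,0]], hand=[15,15,65,65,65])

```text
time: 16.75
eef_pos: [0.5966, 0.0095, 0.0652]
tool_rot: [[-0.059, 0.998, 0.0], [0.998, 0.059, 0.0], [0.0, 0.0, -1.0]]
ft_force: [-0.1, -0.2, -0.4]
gripper_width: 0.758
grip_force: 0.0
```

Call:
apply_moves(angular=[[0,0,0],[0,0,0],[0,0,0],[0,0,0],[0,0,0]], delta_pos=[[0,0,20],[0,0,40],[0,0,40],[0,0,30],[0,0,0]], hand=[75,75,75,75,75])

```text
time: 17.25
eef_pos: [0.5993, 0.0095, 0.1999]
tool_rot: [[-0.059, 0.998, 0.008], [0.998, 0.059, 0.0], [-0.0, 0.008, -1.0]]
ft_force: [-0.4, 0.0, 0.5]
gripper_width: 0.874
grip_force: 0.0
```

Call:
apply_moves(angular=[[0,0,0],[0,0,0],[0,0,0],[0,0,0],[0,0,0]], delta_pos=[[-40,12,0],[-40,12,0],[-40,12,0],[-25,9,0],[-10,3,0]], hand=[75,75,75,75,75])

```text
time: 17.75
eef_pos: [0.4387, 0.0578, 0.1944]
tool_rot: [[-0.06, 0.998, -0.002], [0.998, 0.06, -0.0], [-0.0, -0.002, -1.0]]
ft_force: [0.3, -0.7, 0.3]
gripper_width: 0.881
grip_force: 0.0
```

```bash
python3 - <<'E'
from h import *
print(env.get_state()["eef_pos"])
im=optics.camera("side");cv2.imwrite("pics/s4.png",cv2.resize(im[90:310,200:460],None,fx=2.5,fy=2.5))
E
```

```text
[0.43871014 0.05781247 0.19437839]
```

View pics/s4.png

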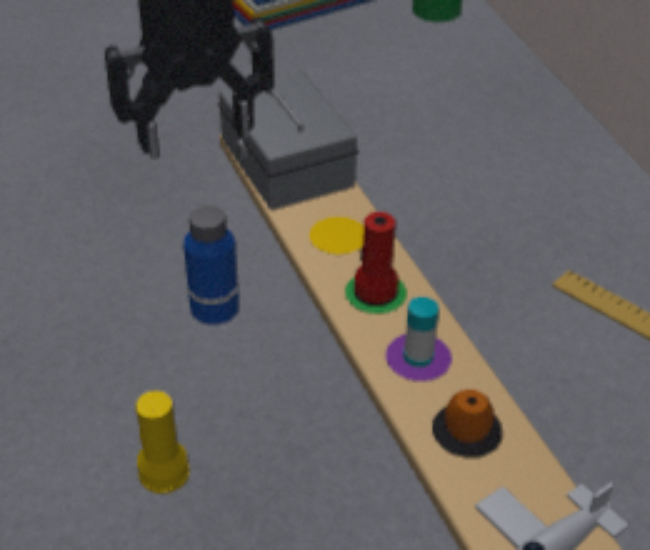

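The torch is on the green dot, at crop (377,265). The bottle is the last one.

Call:
apply_moves(angular=[[0,0,0],[0,0,0],[0,0,0],[0,0,0],[0,0,0]], delta_pos=[[1,-1,-30],[0,0,-40],[0,0,-40],[0,0,-25],[0,0,-5]], hand=[75,75,75,75,75], squeeze=40)

```text
time: 18.3
eef_pos: [0.4417, 0.0559, 0.0524]
tool_rot: [[-0.059, 0.998, -0.004], [0.998, 0.059, -0.001], [-0.0, -0.005, -1.0]]
ft_force: [0.6, 0.2, 1.0]
gripper_width: 0.882
grip_force: 0.0
```

Call:
apply_moves(angular=[[0,0,0],[0,0,0],[0,0,0],[0,0,0],[0,0,0]], delta_pos=[[0,0,0],[0,0,0],[0,0,0],[0,0,0],[0,0,0]], hand=[35,35,35,35,35])

```text
time: 18.8
eef_pos: [0.4434, 0.0565, 0.0561]
tool_rot: [[-0.059, 0.998, 0.002], [0.998, 0.059, 0.0], [0.0, 0.002, -1.0]]
ft_force: [-1.0, -0.2, 3.1]
gripper_width: 0.575
grip_force: 41.7
```

Call:
apply_moves(angular=[[0,0,0],[0,0,0],[0,0,0],[0,0,0],[0,0,0]], delta_pos=[[0,0,20],[0,0,30],[0,0,30],[0,0,15],[0,0,0]], hand=[35,35,35,35,35])

```text
time: 19.3
eef_pos: [0.4442, 0.0567, 0.1526]
tool_rot: [[-0.059, 0.998, 0.005], [0.998, 0.059, 0.001], [0.0, 0.005, -1.0]]
ft_force: [-0.1, 0.8, -0.9]
gripper_width: 0.575
grip_force: 42.0
```

Call:
apply_moves(angular=[[0,0,0],[0,0,0],[0,0,0],[0,0,0],[0,0,0]], delta_pos=[[25,8,0],[40,13,0],[40,13,0],[30,10,0],[12,4,0]], hand=[35,35,35,35,35])

```text
time: 19.8
eef_pos: [0.5917, 0.1053, 0.149]
tool_rot: [[-0.06, 0.998, 0.0], [0.998, 0.06, 0.0], [0.0, 0.0, -1.0]]
ft_force: [0.4, 0.1, -1.1]
gripper_width: 0.575
grip_force: 42.0
```

Call:
apply_moves(angular=[[0,0,0],[0,0,0],[0,0,0],[0,0,0],[0,0,0]], delta_pos=[[0,0,0],[0,0,-30],[0,0,-25],[0,0,-14],[0,0,0]], hand=[35,35,35,35,35])

```text
time: 20.3
eef_pos: [0.5868, 0.1038, 0.0792]
tool_rot: [[-0.059, 0.998, -0.005], [0.998, 0.059, -0.001], [-0.001, -0.005, -1.0]]
ft_force: [-0.3, -0.4, -1.5]
gripper_width: 0.574
grip_force: 42.1
```

Call:
apply_moves(angular=[[0,0,0],[0,0,0]], delta_pos=[[0,0,-1],[0,0,0]], hand=[35,35])

```text
time: 20.5
eef_pos: [0.5902, 0.1045, 0.0814]
tool_rot: [[-0.059, 0.998, 0.002], [0.998, 0.059, 0.0], [0.0, 0.002, -1.0]]
ft_force: [-0.2, -0.4, -0.9]
gripper_width: 0.575
grip_force: 42.1
```

Call:
apply_moves(angular=[[0,0,0],[0,0,0],[0,0,0],[0,0,0],[0,0,0]], delta_pos=[[1,0,-1],[0,0,-1],[0,0,-1],[0,0,-1],[0,0,0]], hand=[35,35,35,35,35])

```text
time: 21.0
eef_pos: [0.5907, 0.1045, 0.0763]
tool_rot: [[-0.059, 0.998, 0.0], [0.998, 0.059, 0.0], [0.0, 0.0, -1.0]]
ft_force: [0.2, -0.7, -0.4]
gripper_width: 0.574
grip_force: 42.0
```

Call:
apply_moves(angular=[[0,0,0],[0,0,0],[0,0,0]], delta_pos=[[0,0,-1],[0,0,0],[0,0,0]], hand=[35,35,35])

```text
time: 21.3
eef_pos: [0.5907, 0.1045, 0.0762]
tool_rot: [[-0.059, 0.998, 0.0], [0.998, 0.059, 0.0], [0.0, 0.0, -1.0]]
ft_force: [-3.8, -0.6, 9.4]
gripper_width: 0.575
grip_force: 42.9
```

Call:
apply_moves(angular=[[0,0,0],[0,0,0],[0,0,0],[0,0,0]], delta_pos=[[0,0,0],[0,0,0],[0,0,0],[0,0,0]], hand=[75,75,75,75])

```text
time: 21.7
eef_pos: [0.5906, 0.1044, 0.0751]
tool_rot: [[-0.059, 0.998, -0.0], [0.998, 0.059, -0.0], [-0.0, -0.0, -1.0]]
ft_force: [0.0, -0.2, 0.2]
gripper_width: 0.878
grip_force: 0.0
```

Call:
apply_moves(angular=[[0,0,0],[0,0,0],[0,0,0],[0,0,0],[0,0,0]], delta_pos=[[0,0,20],[0,0,40],[0,0,40],[0,0,40],[0,0,0]], hand=[75,75,75,75,75])

```text
time: 22.2
eef_pos: [0.5938, 0.105, 0.2212]
tool_rot: [[-0.059, 0.998, 0.009], [0.998, 0.059, 0.002], [0.001, 0.009, -1.0]]
ft_force: [1.5, 0.2, 0.3]
gripper_width: 0.879
grip_force: 0.0
```

Call:
apply_moves(angular=[[0,0,0],[0,0,0],[0,0,0],[0,0,0],[0,0,0]], delta_pos=[[-40,0,0],[-40,0,0],[-40,0,0],[-40,0,0],[-30,0,0]], hand=[75,75,75,75,75])

```text
time: 22.7
eef_pos: [0.3978, 0.1041, 0.2144]
tool_rot: [[-0.059, 0.998, -0.002], [0.998, 0.059, -0.0], [-0.0, -0.002, -1.0]]
ft_force: [-0.8, -0.2, 0.6]
gripper_width: 0.879
grip_force: 0.0
```

```bash
python3 - <<'E'
from h import *
a=optics.camera("side")[90:340,220:480];b=optics.camera("top")[110:210,160:530]
cv2.imwrite("pics/f1.png",cv2.resize(a,None,fx=2.4,fy=2.4));cv2.imwrite("pics/f2.png",cv2.resize(b,None,fx=2.1,fy=2.1))
D=dict(bead=(.6095,-.1805,.06),glue=(.6035,-.086,.086),torch=(.597,.009,.112),bottle=(.591,.1045,.14))
for k,p in D.items():
    q=px("top",p);print(k,"expected top crop",[(q[0]-160)*2.1,(q[1]-110)*2.1])
    for n in("side","top"):
        for d in optics.recognise(k,n)[:2]:print(n,k,round(d["p"],2),toworld(n,d["at"]).round(3))
for k in("plane","cashbox"):
    for n in("side","top"):
        for d in optics.recognise(k,n)[:1]:print(n,k,toworld(n,d["at"]).round(3))
E
```

```text
bead expected top crop [539.7, 94.5]
side bead 0.59 [ 0.6   -0.188  0.054]
side bead 0.24 [ 0.59  -0.001  0.065]
top bead 0.58 [ 0.606 -0.174  0.059]
glue expected top crop [447.3, 90.3]
side glue 0.87 [ 0.596 -0.099  0.066]
top glue 0.64 [0.585 0.245 0.091]
top glue 0.57 [ 0.599 -0.082  0.083]
torch expected top crop [350.7, 88.2]
side torch 0.74 [ 0.346 -0.142  0.049]
side torch 0.68 [ 0.598 -0.097  0.07 ]
top torch 0.67 [0.59  0.011 0.086]
top torch 0.64 [0.588 0.099 0.142]
bottle expected top crop [245.70000000000002, 84.0]
side bottle 0.76 [0.579 0.089 0.094]
top bottle 0.64 [0.588 0.101 0.142]
side plane [ 0.615 -0.324  0.034]
top plane [ 0.618 -0.311  0.034]
side cashbox [0.562 0.216 0.088]
top cashbox [0.587 0.243 0.087]
```

View pics/f1.png

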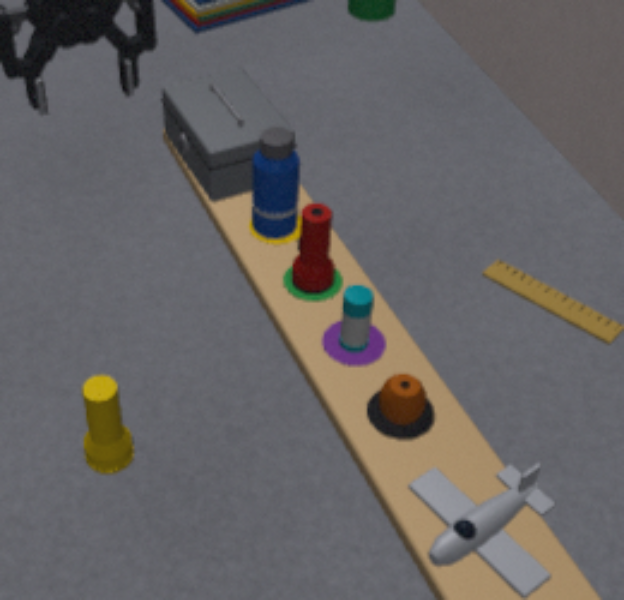

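View pics/f2.png

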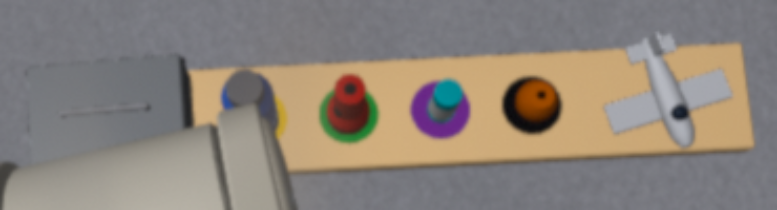

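All four stand upright on their dots. In the top crop their tops are at (541,95), (447,93), (350,88) and (245,87), each within a few pixels of the expected spot. The plane and the cash box haven't visibly moved.

Call:
apply_moves(angular=[[0,0,0],[0,0,0]], delta_pos=[[0,0,0],[0,0,0]], hand=[75,75])

```text
time: 23.6
eef_pos: [0.4006, 0.1044, 0.2152]
tool_rot: [[-0.059, 0.998, -0.0], [0.998, 0.059, -0.0], [-0.0, -0.0, -1.0]]
ft_force: [0.5, -0.4, -0.0]
gripper_width: 0.882
grip_force: 0.0
```

```bash
python3 -c "
from h import *
print(ticket.close_job())"
```

```text
the job is handed in; nothing more can be done
None
```

The job is handed in (no verdict came back): by the last pictures the bead, glue stick, red torch and bottle stand upright on the black, purple, green and yellow dots, starting from the aeroplane, and the aeroplane and cash box look unmoved.

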